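# Hold the lid of a sample tin down in the bench press

### The arm

A 6-joint arm with a two-finger parallel gripper is mounted at the origin on the work surface. World frame = base frame: x ahead of the robot, y to its left, z up, the work surface at z = 0. Lengths are in m, angles in rad, forces in N, time in s.
With the tool pointing down it reaches from about 0.35 to 0.975 m from the base axis. Payload 4.9 kg.
Tool frame: the origin (TCP) lies midway between the tips of the shut fingers; the grasp point (between the pads) lies ctrl.tcp_to_grasp behind it (ctrl.tcp_to_grasp is the distance from the TCP to the grasp point, in m); z points along the fingers, y is the direction in which the jaws open and shut (so a half turn about z gives the same grasp; the last joint's range is limited). The gripper opens to 85 mm and grips with 20 to 120 N. Pads are 22 mm wide; open, the fingers measure 114 mm over their backs; the gripper's body (76 mm by 85 mm) begins 54 mm behind the grasp point. The pads swing forward as they close: fully open they stand 13 mm farther back than shut.
Start: joints at [1.06, 0.053, 1.613, -0, 1.476, -0.119], TCP at [0.239, 0.578, 0.231] pointing down, gripper open.
Joint ranges: [-3.01, 3.01], [-1.01, 2.22], [0.06, 2.58], [-1.02, 4.17], [0.09, 2.62], [-3.14, 3.14]. Speed limits (rad/s): [2.57, 2.57, 3.14, 3.14, 3.14, 3.14].

### API

Orientations are given as a rotation vector (axis times angle).
In Python, from station import ctrl, get_image, calibration, finish_job, models gives the robot as it stands.
- The arm moves only by the shell command python3 -m creep 'ROWS' [FORCE]. ROWS is JSON, a list of rows, each a list of 7 numbers: the opening, from 0 (shut) to 1 (fully open), then the shift along the tool's x, y, z in m, then the turn, a rotation vector about the tool's x, y, z in degrees. A call has 1 to 20 rows; each row shifts and turns the commanded pose from where the row before left it, along the tool's axes as they then stand; what a row does not reach is not made up. A row lasts 1/10 s, in which the tool goes at most 50 mm and 8.59 degrees, less where a joint would pass 70% of its speed; a pose out of reach is approached as far as the arm can. A call with a gripper value outside its range is refused whole. The fingers move at their own pace and stop on an object; FORCE is the grip in N (left out, the last holds). Time passes only in rows, so rows that do not move let the fingers close. It gives the time, the measured TCP pose, the force and the opening at its end, in the units of the state.
- ctrl.get_obs(): the state, without advancing time (a new reading comes with each control period).
- get_image(name): name is "scene" or "top" or "wrist"; returns the picture (420x560x3 uint8, red, green, blue); there is no depth.
- calibration(name): a dict with "mtx" (3x3 intrinsics, pixels), "k1" (the pictures are not rectified: a ray, as slopes to the right and down, at radius r is drawn at 1 + k1 r^2 times it, then the intrinsics apply), "R" (3x3) and "t" (3): a world point X has camera coordinates R X + t. Camera axes: x right, y down, z forward; pixel columns grow to the right and rows downward; lengths in m; the calibration is good to about 2 mm. A picture is of the moment at which its call begins: read the wrist's pose just before it. calibration takes no time and is no camera call; for the wrist camera it gives the pose at the moment of the call.
- finish_job(): hands the job in, once; it reports no verdict.
Trained networks look in the newest picture that a camera, given by its name, has taken for a name from the list of things; names that differ only in an ending like _2 or _b are one class to them, and where a whole thing is asked for, a point or a joint stands for the part that bears it (a point fixed in the world has none). Each returns a list of dicts, best first, with "conf" (0 to 1); they miss things now and then, are a little off and sometimes report something else, mostly with a low value. They report only what shows in the picture. A call takes as long as a camera call. They do not tell look-alikes from the thing itself.
- models.search_frame(camera, name): "extent" ([left, top, right, bottom] in pixels, round what is visible of it).
The state is a dict: "t": time; "q": joint angles; "dq": joint speeds; "effort": joint torques, N m; "tool_pos": TCP position; "tool_rot": TCP orientation; "contact_force": force on the tool from outside, world axes, zero at the start; "wrist_torque": the same for the moment, N m; "opening": finger opening in m.
Only numpy, scipy, OpenCV 4.12 (cv2) and the standard library are available. Lean on these libraries where they do the work, as an engineer would, in place of code of your own. Each camera call takes 0.05 s, during which the arm holds its last target. There are 200 camera calls.

### The job

A freshly lidded sample tin is to be kept clamped while its lid seal takes: stand the middle-height aluminium tin (46 mm tall) upright in the ring on the press's pulled-out shuttle and let go, then push the shuttle by its upright post fully home under the press head. Then press the black mushroom knob on top of the head 18 mm down from its rest, with the gripper's fingers, and finish while still holding it there: the knob is spring-loaded and must not be let go. Leave all the other things on the bench where they are.

Things in the scene. Friction and masses are not known exactly. Their poses are not given: they have to be found in the camera images.
- tin: The sample tin to be clamped: plain aluminium cylinder, 54 mm in diameter, 46 mm tall with its lid, 0.08 to 0.17 kg, standing upright on the bench among two other tins; the middle one of the three in height. Origin at the centre of its underside, z up.
- tall_tin: Not to be used: tin of the same 54 mm diameter but 85 mm tall. Origin at the centre of its underside. The three tins stand at least 120 mm apart, centre to centre, and are shuffled among their places.
- flat_tin: Not to be used: wide flat tin, 70 mm in diameter, 22 mm tall. Origin at the centre of its underside.
- press: Grey C-shaped bench press, fixed. Origin on the bench under the axis of knob and foot; +x is the way the shuttle slides home, z up. Base 260 x 100 mm (x -155 to 105), 14 mm thick; 24 mm high guide rails at y +/-44 mm; column at x 55 to 105 mm; overhanging head x -28 to 57, y +/-30, z 100 to 135 mm. Its -x side is open.
- shuttle (a joint): Position of the aluminium shuttle along the press's x axis, m: 0 = fully home (at its stop, nest under the foot); grows as it is pulled out towards the press's -x, up to 0.13; starts 0.10 to 0.13. It runs stiffly (about 2 N friction) and stays where it is left.
- nest (a point): Centre of the ring on the shuttle, on the plate's surface where the tin's underside rests (22 mm above the bench). The plate is 78 mm wide and moves with joint shuttle. The ring is 8 mm high, 62 mm inside and 70 mm outside diameter. Axes as the press's.
- post (a point): Point on the axis of the shuttle's upright steel post, 15 mm below its top (52 mm above the bench). The post is 16 mm in diameter and 45 mm tall, from the shuttle plate (22 mm above the bench) up to 67 mm, and stands 100 mm from the nest on the press's -x side. Free all round: pinch it or push it.
- plunger (a joint): Downward travel of the spring-loaded knob, m: 0 = at rest (up), 0.024 = its hard stop. The return spring takes about 1.5 N to start and adds 0.2 N/mm; from about 12 mm on, with the tin under the foot, the foot's own spring adds about 2 N and then 0.6 N/mm, so that 18 mm takes about 11 N. Released, it springs back up.
- cap_top (a point): Centre of the flat top of the black mushroom knob (48 mm in diameter, 18 mm thick), 181 mm above the bench at rest, on the press's z axis; it goes down with the knob. It is pressed straight down.
- foot: Round rubber pressure foot under the press head, 36 mm in diameter, driven down by the knob through a spring of its own. Origin at the centre of its underside, 80 mm above the bench at rest, which is 12 mm above the lid of a tin standing in the nest.
- tape: Bystander: roll of tape, 90 mm in diameter, 24 mm high. Origin at the centre of its underside.
- jar: Bystander: amber jar, 60 mm in diameter, 90 mm tall. Origin at the centre of its underside.
- scoop: Bystander: steel spoon, 160 mm long, lying flat. Origin in the middle of its length, underneath.
- stapler: Bystander: stapler, 130 x 34 mm, 44 mm high. Origin at the centre of its underside.
- dish: Bystander: white dish, 90 mm in diameter, 30 mm high. Origin at the centre of its underside.
Things that resemble listed ones, but are neither listed nor needed, are in the scene too. Leave any green or purple look-alike of the tin alone.

How it is judged:
On the way, in this order (a step that is already met when the one before it is completed fails the run):
1. the tin stands in the ring of the pulled-out shuttle and is let go (horizontal distance between tin and nest below 0.006 m and z of tin in the frame of nest below 0.004 m and angle between tin's own z axis and vertical below 0.07 rad and contact force between the arm and tin below 0.1 N and value of joint shuttle above 0.06 m), for 0.2 s.
2. the shuttle is fully home with the tin in its ring, the knob still up (horizontal distance between tin and nest below 0.006 m and z of tin in the frame of nest below 0.004 m and angle between tin's own z axis and vertical below 0.07 rad and value of joint each of shuttle, plunger below 0.004 m), for 0.2 s.
At the end, for the whole second after the job is handed in: Through the last second the fingers hold the knob (over 3 N) at 18 mm travel, +/-3.5 mm; the foot bears on the tin (over 1.5 N); the tin stands in the ring within 6 mm of centre, 4 degrees of upright, not touched by the arm; the shuttle is home within 5 mm (value of joint plunger between 0.0145 and 0.0215 m and contact force between the fingers and plunger above 3 N and contact force between foot and tin above 1.5 N and value of joint shuttle below 0.005 m and horizontal distance between tin and foot below 0.009 m and contact force between the arm and tin below 0.1 N and horizontal distance between tin and nest below 0.006 m and z of tin in the frame of nest below 0.004 m and angle between tin's own z axis and vertical below 0.07 rad); the arm keeps its last pose, push and grip.
It fails at once if another thing on the bench is moved by more than 25 mm (distance of any of tall_tin, flat_tin, tape, jar, scoop, stapler, dish from where it was at the start of the episode above 0.025 m).
It also fails if it takes over 64 s, if anything falls off the work surface, if the arm or the gripper's body presses on something with over 40 N, if the wrist force passes 120 N, or if a joint passes its speed limit or range.

## Working session

There is one attempt and no reset: what is moved stays moved. The work goes in short steps, Python scripts to look and compute and a shell command to move; the robot and the scene stay as the last step left them, time stands still between calls to the robot, and variables do not carry over. Pictures are saved under pics/ and viewed, about 8 in all and at most 12, crops included, and the job is handed in when it is done.

```bash
ls; mkdir -p pics
cat > h.py <<'E'
import numpy as np, cv2
from station import ctrl,get_image,calibration,models
def ray(cal,uv):
    K=np.array(cal["mtx"]);R=np.array(cal["R"]);t=np.array(cal["t"])
    p=cv2.undistortPoints(np.array([[uv]],float),K,np.array([cal["k1"],0,0,0.]))[0,0]
    return -R.T@t, R.T@np.array([p[0],p[1],1.])
def atz(cal,uv,z):
    c,d=ray(cal,uv); return c+d*(z-c[2])/d[2]
def proj(cal,X):
    K=np.array(cal["mtx"]);R=np.array(cal["R"]);t=np.array(cal["t"])
    return cv2.projectPoints(np.array(X,float).reshape(-1,1,3),cv2.Rodrigues(R)[0],t,K,np.array([cal["k1"],0,0,0.]))[0][:,0]
def save(name,im): cv2.imwrite("pics/"+name,im[:,:,::-1])
E
python3 - <<'E'
from h import *
ims={n:get_image(n) for n in("top","scene")}
for n in ims: save(n+".png",ims[n])
o=ctrl.get_obs();print(o["t"],o["tool_pos"],o["tool_rot"],o["opening"],ctrl.tcp_to_grasp)
for n in ims:
    c=calibration(n);print(n,(-np.array(c["R"]).T@np.array(c["t"])).round(3))
    for k in("tin","tall_tin","flat_tin","press","post","cap_top","nest"):
        print(n,k,[(np.round(d["extent"]).tolist(),round(d["conf"],2)) for d in models.search_frame(n,k)])
E
```

```text
pics
0.1 [0.23837775 0.57713204 0.23018417] [-6.11427874e-01 -3.08090978e+00  2.84138736e-03] 0.08524445714184889 0.0187
top [ 0.428 -0.043  1.58 ]
top tin [([165.0, 254.0, 182.0, 274.0], 0.83), ([155.0, 289.0, 179.0, 308.0], 0.57), ([200.0, 232.0, 214.0, 251.0], 0.55), ([386.0, 242.0, 418.0, 276.0], 0.48), ([237.0, 182.0, 294.0, 209.0], 0.46)]
top tall_tin [([118.0, 219.0, 143.0, 237.0], 0.92)]
top flat_tin [([160.0, 192.0, 188.0, 218.0], 0.65)]
top press [([239.0, 180.0, 294.0, 210.0], 0.68), ([225.0, 257.0, 277.0, 278.0], 0.61), ([242.0, 174.0, 370.0, 216.0], 0.59)]
top post [([243.0, 183.0, 296.0, 212.0], 0.91)]
top cap_top [([318.0, 182.0, 335.0, 200.0], 0.53), ([241.0, 182.0, 294.0, 209.0], 0.41)]
top nest [([239.0, 181.0, 294.0, 209.0], 0.93)]
scene [1.004 0.431 1.222]
scene tin [([385.0, 257.0, 407.0, 287.0], 0.69), ([339.0, 250.0, 365.0, 279.0], 0.59), ([413.0, 235.0, 439.0, 263.0], 0.56)]
scene tall_tin [([397.0, 314.0, 428.0, 349.0], 0.58), ([159.0, 136.0, 180.0, 177.0], 0.56)]
scene flat_tin [([340.0, 306.0, 367.0, 335.0], 0.64)]
scene press [([396.0, 316.0, 432.0, 347.0], 0.28)]
scene post [([233.0, 228.0, 298.0, 288.0], 0.68), ([287.0, 334.0, 312.0, 368.0], 0.39)]
scene cap_top [([208.0, 178.0, 228.0, 197.0], 0.79)]
scene nest [([236.0, 227.0, 300.0, 289.0], 0.7), ([205.0, 175.0, 231.0, 196.0], 0.52)]
```

Run:
```python
import cv2
a=cv2.imread("pics/top.png")[150:350,90:450]; cv2.imwrite("pics/topc.png",cv2.resize(a,(792,440),interpolation=cv2.INTER_CUBIC))
a=cv2.imread("pics/scene.png")[110:410,130:510]; cv2.imwrite("pics/scc.png",cv2.resize(a,(760,600),interpolation=cv2.INTER_CUBIC))
```

```text
(no output)
```

View pics/topc.png

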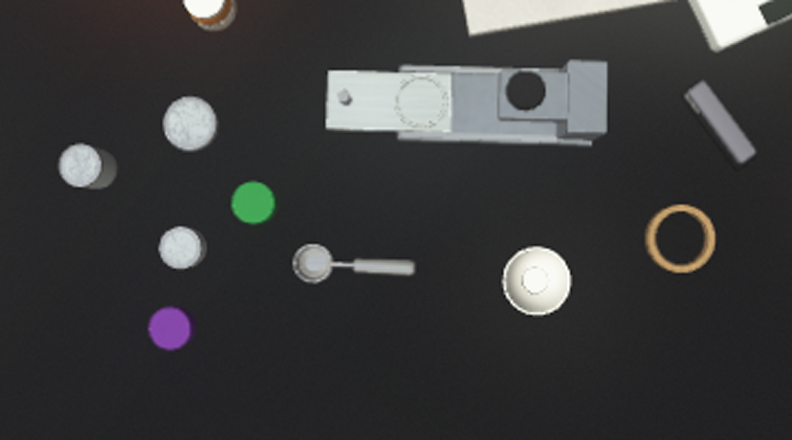

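View pics/scc.png

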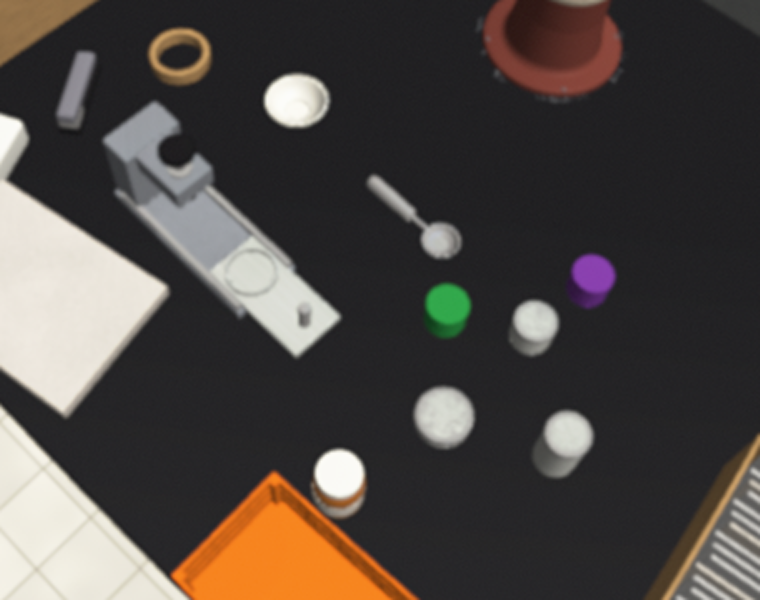

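Candidates in the top picture: the aluminium tins are at about (126,225), (176,206) and (172,262), the green look-alike at (205,242) and the purple one at (167,299). The first is tall and the second is wide and flat. The one at (172,262) is plain aluminium and of middle height, so it fits. Next I work out rough positions.

Run:
```python
from h import *
c=calibration("top")
f=lambda u,v:(u/2.2+90-.3,v/2.2+150-.3)
for n,uv,z in(("tin",(181,247),.046),("tall",(80,165),.085),("flat",(190,124),.022),("green",(253,203),.046),("purple",(170,328),.046),("post",(345,97),.067),("ring",(421,102),.03),("knob",(525,91),.181),("jar",(208,5),.09),("dish",(537,281),.03),("spoon",(312,263),.01)):
    print(n,f(*uv),atz(c,f(*uv),z).round(3))
w=calibration("wrist");o=ctrl.get_obs()
T=cv2.Rodrigues(np.array(o["tool_rot"]))[0];print(T.round(2))
cw=-np.array(w["R"]).T@np.array(w["t"]);print("cam in tool",(T.T@(cw-o["tool_pos"])).round(3),"axes",(np.array(w["R"])@T).round(2),w["mtx"])
```

```text
tin (171.97272727272724, 261.97272727272724) [0.419 0.265 0.046]
tall (126.06363636363636, 224.7) [0.527 0.387 0.085]
flat (176.06363636363636, 206.06363636363636) [0.582 0.255 0.022]
green (204.7, 241.97272727272724) [0.474 0.17  0.046]
purple (166.97272727272724, 298.79090909090905) [0.315 0.282 0.046]
post (246.5181818181818, 193.79090909090908) [0.606 0.045 0.067]
ring (281.06363636363636, 196.06363636363636) [ 0.601 -0.052  0.03 ]
knob (328.3363636363636, 191.06363636363636) [ 0.594 -0.176  0.181]
jar (184.24545454545452, 151.97272727272727) [0.728 0.217 0.09 ]
dish (333.79090909090905, 277.42727272727274) [ 0.362 -0.197  0.03 ]
spoon (231.5181818181818, 269.2454545454545) [0.394 0.098 0.01 ]
[[-0.92  0.38  0.  ]
 [ 0.38  0.92  0.  ]
 [ 0.    0.   -1.  ]]
cam in tool [ 0.077 -0.    -0.142] axes [[-0.    1.    0.  ]
 [-0.95 -0.   -0.3 ]
 [-0.3  -0.    0.95]] [[300.64506992   0.         277.39874331]
 [  0.         300.64506992 212.03193495]
 [  0.           0.           1.        ]]
```

```bash
python3 -m creep '[[1,0,0,0,0,0,7.85],[1,0,0,0,0,0,7.85],[1,0,0,0,0,0,7.85],[1,0,0,0,0,0,7.85],[1,0,0,0,0,0,7.85],[1,0,0,0,0,0,7.85],[1,0,0,0,0,0,7.85],[1,0,0,0,0,0,7.85],[1,0,0,0,0,0,7.85],[1,-0.038,0.025,0,0,0,0],[1,-0.038,0.025,0,0,0,0],[1,-0.038,0.025,0,0,0,0],[1,-0.038,0.025,0.01,0,0,0],[1,-0.038,0.025,0.01,0,0,0],[1,-0.038,0.025,0.01,0,0,0],[1,-0.038,0.025,0.01,0,0,0],[1,-0.036,0.023,0.02,0,0,0],[1,0,0,0,0,0,0],[1,0,0,0,0,0,0]]'
python3 - <<'E'
from h import *
o=ctrl.get_obs();c=calibration("wrist");im=get_image("wrist")
T=cv2.Rodrigues(np.array(o["tool_rot"]))[0];print(o["tool_pos"],T.round(3))
ex=models.search_frame("wrist","tin");print([(np.round(d["extent"]).tolist(),round(d["conf"],2)) for d in ex])
print("expected",proj(c,[[.419,.265,.046],[.419,.265,0]]))
save("w1.png",im)
E
```

```text
t: 2.7
tool_pos: [0.4202, 0.2646, 0.1709]
tool_rot: [-2.283, -2.157, 0.001]
contact_force: [-0.1, 0.1, 0.2]
opening: 0.0852
[0.42015785 0.26460367 0.17094788] [[ 0.056  0.998 -0.001]
 [ 0.998 -0.056  0.   ]
 [ 0.    -0.001 -1.   ]]
[([247.0, 168.0, 309.0, 229.0], 0.89), ([133.0, 158.0, 204.0, 217.0], 0.75), ([312.0, 247.0, 366.0, 313.0], 0.74)]
expected [[275.61001392 203.22597947]
 [275.86175631 191.37801793]]
```

View pics/w1.png

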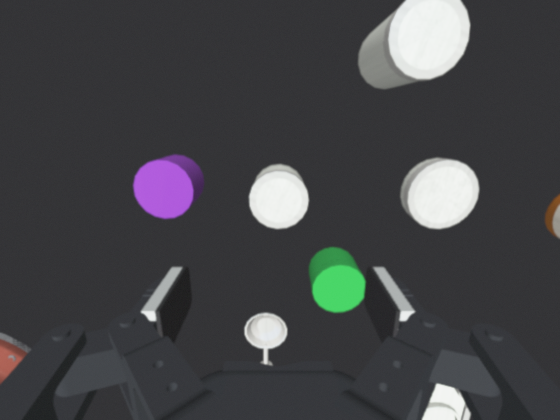

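The tin is at (279,199), between the tall tin (428,36), the flat tin (440,193) and the green (337,280) and purple (168,187) look-alikes. I'll enlarge it to confirm and measure its lid.

Run:
```python
from h import *
im=cv2.imread("pics/w1.png");o=ctrl.get_obs();c=calibration("wrist")
g=im.min(2)[150:250,230:330]
m=(g>205).astype(np.uint8); m=cv2.morphologyEx(m,cv2.MORPH_OPEN,np.ones((3,3)))
cn=max(cv2.findContours(m,0,1)[0],key=cv2.contourArea)
pts=cv2.convexHull(cn)[:,0]+[230,150]
w=np.array([atz(c,p,.046)[:2] for p in pts.astype(float)],dtype=np.float32)
print("ellipse",cv2.fitEllipse(pts),"world lid",cv2.fitEllipse(w))
e=cv2.fitEllipse(w);d=np.array([*e[0],0])-[*o["tool_pos"][:2],0]
T=cv2.Rodrigues(np.array(o["tool_rot"]))[0];print("shift tool",(T.T@d).round(4))
a=im[140:320,180:380].copy();a=cv2.resize(a,None,fx=3,fy=3,interpolation=cv2.INTER_CUBIC)
cv2.polylines(a,[((pts-[180,140])*3).astype(int)],True,(0,0,255),1);cv2.imwrite("pics/crop1.png",a)
```

```text
ellipse ((278.3663635253906, 199.13377380371094), (56.162696838378906, 57.80511474609375), 91.42198944091797) world lid ((0.4219127297401428, 0.26931893825531006), (0.05348145589232445, 0.053851235657930374), 9.155281066894531)
shift tool [0.0033 0.0016 0.    ]
```

View pics/crop1.png

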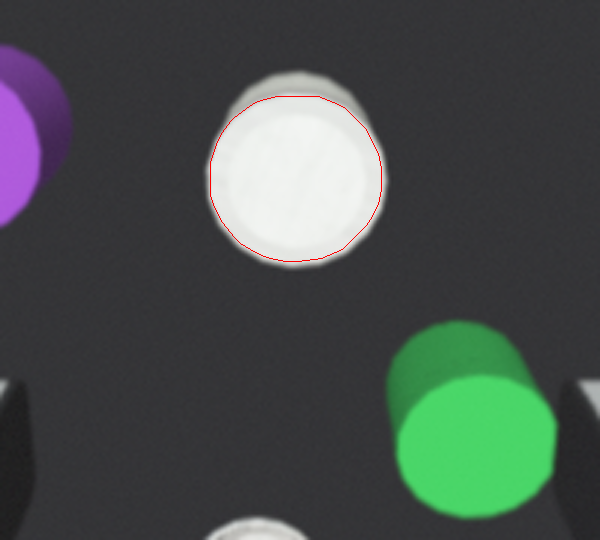

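The crop shows a plain aluminium tin. Its lid measures 53.7 mm across at the assumed 46 mm height, which matches. Next is the grasp.

```bash
python3 -m creep '[[1,0.0033,0.0016,0.02,0,0,0],[1,0,0,0.03,0,0,0],[1,0,0,0.03,0,0,0],[1,0,0,0.03,0,0,0],[1,0,0,0.026,0,0,0],[1,0,0,0.02,0,0,0],[1,0,0,0,0,0,0],[1,0,0,0,0,0,0],[0.3,0,0,0,0,0,0],[0.3,0,0,0,0,0,0],[0.3,0,0,0,0,0,0],[0.3,0,0,0,0,0,0],[0.3,0,0,0,0,0,0],[0.3,0,0,0,0,0,0],[0.3,0,0,0,0,0,0],[0.3,0,0,0,0,0,0]]' 30
```

```text
t: 4.4
tool_pos: [0.4231, 0.2694, 0.0171]
tool_rot: [2.28, 2.16, 0.005]
contact_force: [-1.3, 1.1, 6.0]
opening: 0.0529
```

```bash
python3 -m creep '[[0.3,0,0,-0.015,0,0,0],[0.3,0,0,-0.035,0,0,0],[0.3,-0.01,0,-0.035,0,0,0],[0.3,-0.035,0.02,-0.02,0,0,0],[0.3,-0.035,0.02,-0.02,0,0,0],[0.3,-0.035,0.02,-0.02,0,0,0],[0.3,-0.035,0.02,-0.02,0,0,0],[0.3,-0.035,0.02,-0.02,0,0,0],[0.3,-0.035,0.02,-0.02,0,0,0],[0.3,-0.035,0.02,-0.02,0,0,0],[0.3,-0.035,0.02,-0.02,0,0,0],[0.3,-0.035,0.02,0,0,0,0],[0.3,-0.03,0.017,0,0,0,0],[0.3,0,0,0,0,0,0],[0.3,0,0,0,0,0,0],[0.3,0,0,0,0,0,0]]'
python3 - <<'E'
from h import *
o=ctrl.get_obs();c=calibration("wrist");im=get_image("wrist");save("w2.png",im)
np.savez("w2.npz",R=c["R"],t=c["t"],mtx=c["mtx"],k1=c["k1"],p=o["tool_pos"],r=o["tool_rot"])
print(o["tool_pos"],o["opening"],proj(c,[[.601,-.052,.03],[.606,.045,.067]]).round())
E
```

```text
t: 6.0
tool_pos: [0.5988, -0.0958, 0.2599]
tool_rot: [-2.279, -2.161, 0.0]
contact_force: [0.1, -0.1, -2.0]
opening: 0.053
[ 0.59884363 -0.09579712  0.25993685] 0.05295854666361719 [[277. 145.]
 [276.  50.]]
```

View pics/w2.png

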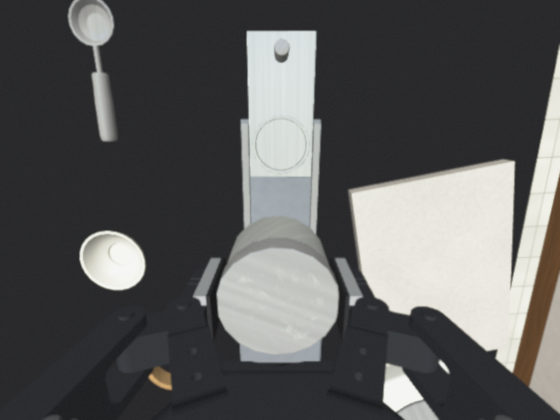

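Run:
```python
from h import *
from scipy.optimize import least_squares
c=dict(np.load("w2.npz"));c["k1"]=float(c["k1"]);im=cv2.imread("pics/w2.png");T=cv2.Rodrigues(c["r"])[0];p=c["p"]
g=cv2.GaussianBlur(im.min(2),(0,0),.7).astype(float)
from scipy.ndimage import map_coordinates as mc
th=np.linspace(0,2*np.pi,180,endpoint=False)
def circ(x,y,r,z): return proj(c,np.c_[x+r*np.cos(th),y+r*np.sin(th),0*th+z])
def samp(x,y,r,z):
    q=circ(x,y,r,z);return mc(g,[q[:,1],q[:,0]],order=1)
# ring: dark line search
best=min(((samp(x,y,r,.03).mean(),x,y,r) for r in(.031,.033,.035) for x in np.arange(.590,.612,.0005) for y in np.arange(-.066,-.038,.0005)))
print("ring",np.round(best,4))
for r in (.031,.033,.035):
    b=min((samp(x,y,r,.03).mean(),x,y) for x in np.arange(.590,.612,.0005) for y in np.arange(-.066,-.038,.0005)); print(r,np.round(b,4))
# rectified view of the plate plane z=.022 for edges, 0.25 mm/px
xs=np.arange(.53,.68,.0005);ys=np.arange(-.14,.09,.0005)
X,Y=np.meshgrid(xs,ys);q=proj(c,np.c_[X.ravel(),Y.ravel(),0*X.ravel()+.022]).reshape(*X.shape,2).astype(np.float32)
rec=cv2.remap(im,q[...,0],q[...,1],cv2.INTER_LINEAR);cv2.imwrite("pics/rec.png",cv2.resize(rec,None,fx=2,fy=1.3))
gr=cv2.cvtColor(rec,6).astype(float)
for y in(-.005,.005,.015,.025,.03):
    row=np.abs(np.gradient(cv2.GaussianBlur(gr,(0,0),1.5)[int((y+.14)/.0005)]))
    l=row[:150].argmax();r=150+row[150:].argmax();print(y,"edges",xs[l].round(4),xs[r].round(4),"mid",((xs[l]+xs[r])/2).round(4))
# post top & lid
print("postguess",atz(c,(281.5,46),.067).round(4))
o=im.copy()
for r in(.031,.035): cv2.polylines(o,[np.int32(circ(best[1],best[2],r,.03)*8)],True,(0,0,255),1,cv2.LINE_AA,3)
def lidp(dx,zz):
    w=p+T@np.array([dx[0],dx[1],0]);return w
zl=p[2]+.0289
b=max((np.mean(samp(w[0],w[1],.026,zl))-np.mean(samp(w[0],w[1],.0285,zl)),a,bb) for a in np.arange(-.006,.0061,.0005) for bb in np.arange(-.005,.0051,.0005) for w in [p+T@np.array([a,bb,0])])
print("lid offset tool",np.round(b,4));w=p+T@np.array([b[1],b[2],0])
cv2.polylines(o,[np.int32(circ(w[0],w[1],.027,zl)*8)],True,(0,255,0),1,cv2.LINE_AA,3)
cv2.imwrite("pics/ov.png",cv2.resize(o[0:370,180:380],None,fx=1.6*1.0,fy=1.6,interpolation=cv2.INTER_CUBIC))
```

```text
ring [ 1.780928e+02  5.900000e-01 -3.800000e-02  3.500000e-02]
0.031 [ 1.930191e+02  5.900000e-01 -6.600000e-02]
0.033 [ 1.881545e+02  5.900000e-01 -6.600000e-02]
0.035 [ 1.780928e+02  5.900000e-01 -3.800000e-02]
-0.005 edges 0.569 0.6475 mid 0.6082
0.005 edges 0.5695 0.648 mid 0.6087
0.015 edges 0.57 0.6485 mid 0.6092
0.025 edges 0.5705 0.6495 mid 0.61
0.03 edges 0.571 0.6495 mid 0.6102
postguess [0.6113 0.048  0.067 ]
lid offset tool [ 9.91789e+01 -1.50000e-03  5.00000e-04]
```

View pics/ov.png

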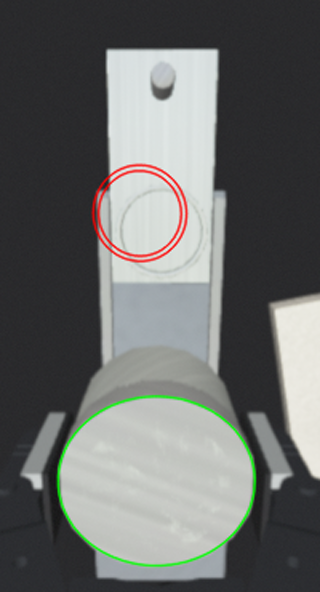

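Run:
```python
from h import *
from scipy.ndimage import map_coordinates as mc
c=dict(np.load("w2.npz"));c["k1"]=float(c["k1"]);im=cv2.imread("pics/w2.png")
g=cv2.morphologyEx(cv2.cvtColor(im,6),cv2.MORPH_BLACKHAT,np.ones((5,5))).astype(float);g=np.minimum(g,25)
g=cv2.GaussianBlur(g,(0,0),.7)
th=np.linspace(0,2*np.pi,180,endpoint=False)
def circ(x,y,r,z): return proj(c,np.c_[x+r*np.cos(th),y+r*np.sin(th),0*th+z])
o=cv2.resize(im[90:200,225:335],None,fx=5,fy=5,interpolation=cv2.INTER_CUBIC)
for z,r in((.03,.031),(.03,.035),(.022,.031),(.022,.035)):
    b=max((mc(g,[q[:,1],q[:,0]],order=1).mean(),x,y) for x in np.arange(.598,.613,.0005) for y in np.arange(-.064,-.038,.0005) for q in [circ(x,y,r,z)])
    mid=.6085+.0535*b[2];print(z,r,np.round(b,4),"midline x",round(mid,4))
    if r==.031: cv2.polylines(o,[np.int32(((circ(b[1],b[2],r,z)-[225,90]+.5)*5-.5)*8)],True,(0,0,255) if z==.03 else (255,0,0),1,cv2.LINE_AA,3)
cv2.imwrite("pics/ring.png",o)
```

```text
0.03 0.031 [14.3273  0.6055 -0.0515] midline x 0.6057
0.03 0.035 [ 7.9341  0.61   -0.049 ] midline x 0.6059
0.022 0.031 [14.4277  0.6055 -0.0525] midline x 0.6057
0.022 0.035 [ 7.8151  0.61   -0.051 ] midline x 0.6058
```

View pics/ring.png

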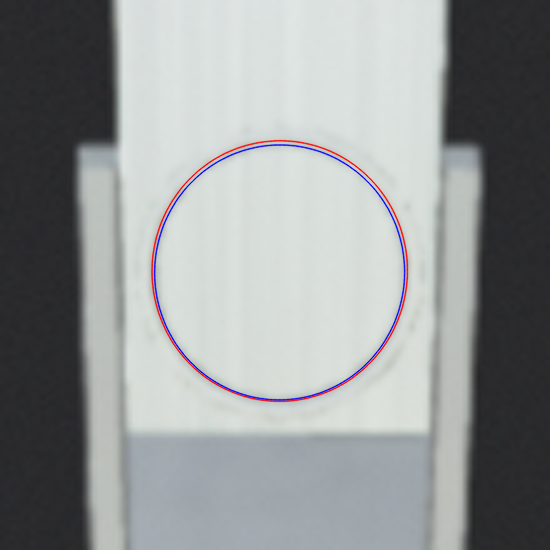

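Ring centre is (0.6055, -0.052), which puts it 100 mm from the measured post as specified. The tin sits at -1.5 mm in tool x. I go above the ring and then lower.

```bash
python3 -m creep '[[0.3,0.023,0.002,0,0,0,0],[0.3,0.0226,0.0018,0,0,0,0],[0.3,0,0,0.04,0,0,0],[0.3,0,0,0.04,0,0,0],[0.3,0,0,0.04,0,0,0],[0.3,0,0,0.04,0,0,0],[0.3,0,0,0.03,0,0,0],[0.3,0,0,0.012,0,0,0],[0.3,0,0,0,0,0,0],[0.3,0,0,0,0,0,0],[0.3,0,0,0,0,0,0],[0.3,0,0,0,0,0,0]]'
```

```text
t: 7.25
tool_pos: [0.6071, -0.0515, 0.0607]
tool_rot: [2.278, 2.158, 0.004]
contact_force: [-0.3, 0.3, 0.1]
opening: 0.0531
```

```bash
python3 -m creep '[[0.3,0,0,0,0,0,0],[0.3,0,0,0,0,0,0],[0.3,0,0,0,0,0,0]]'
python3 - <<'E'
from h import *
for i in range(3):
    o=ctrl.get_obs();print(o["tool_pos"].round(4) if hasattr(o["tool_pos"],"round") else o["tool_pos"],o["dq"]); get_image("top")
E
```

```text
t: 7.55
tool_pos: [0.6057, -0.0513, 0.0586]
tool_rot: [2.281, 2.16, 0.0]
contact_force: [0.1, -0.6, -0.7]
opening: 0.0532
[ 0.6057 -0.0513  0.0586] [-0.00035289  0.00264432  0.00397707 -0.00082863 -0.00094224  0.00066654]
[ 0.6056 -0.0513  0.0584] [ 6.94434237e-04  2.40186870e-03  2.38522616e-03 -6.13657016e-05
  1.43308516e-04  6.13420396e-05]
[ 0.6055 -0.0513  0.0583] [-5.77354505e-05  1.20302668e-03  1.75776715e-03  8.50432277e-04
 -8.52038692e-04  5.71499571e-04]
```

```bash
python3 -m creep '[[0.3,0.0008,-0.0004,0.006,0,0,0],[0.3,0,0,0.006,0,0,0],[0.3,0,0,0.004,0,0,0],[0.3,0,0,0.002,0,0,0],[0.3,0,0,0.001,0,0,0],[0.3,0,0,0,0,0,0],[0.3,0,0,0,0,0,0],[0.3,0,0,0,0,0,0],[0.3,0,0,0,0,0,0],[0.3,0,0,0,0,0,0],[0.3,0,0,0,0,0,0]]'
```

```text
t: 8.8
tool_pos: [0.6052, -0.0504, 0.0393]
tool_rot: [2.281, 2.161, 0.0]
contact_force: [0.4, -0.3, -0.8]
opening: 0.0533
```

```bash
python3 -m creep '[[0.3,0,0,0.001,0,0,0],[0.3,0,0,0,0,0,0],[0.3,0,0,0,0,0,0],[0.3,0,0,0,0,0,0],[0.78,0,0,0,0,0,0],[0.78,0,0,0,0,0,0],[0.78,0,0,0,0,0,0],[0.78,0,0,0,0,0,0],[0.78,0,0,0,0,0,0]]'
```

```text
t: 9.7
tool_pos: [0.6052, -0.0504, 0.0381]
tool_rot: [-2.281, -2.16, 0.0]
contact_force: [-0.2, -0.3, 0.3]
opening: 0.0667
```

```bash
python3 -m creep '[[0.78,0,0,-0.02,0,0,0],[0.78,0,0,-0.03,0,0,0],[0.78,0,0,-0.04,0,0,0],[0.78,0,0,-0.04,0,0,0],[0.78,0,0,-0.03,0,0,0],[0.5,0,0,0,0,0,0],[0,0,0,0,0,0,0],[0,0,0,0,0,0,0],[0,0,0,0,0,0,0],[0,0,0,0,0,0,0]]'
python3 - <<'E'
from h import *
from scipy.ndimage import map_coordinates as mc
o=ctrl.get_obs();c=calibration("wrist");rgb=get_image("wrist");print(o["tool_pos"],o["tool_rot"])
g=cv2.GaussianBlur(rgb.min(2),(0,0),.7).astype(float)
np.savez("w3.npz",R=c["R"],t=c["t"],mtx=c["mtx"],k1=c["k1"],p=o["tool_pos"],r=o["tool_rot"])
th=np.linspace(0,2*np.pi,180,endpoint=False)
for X in([.6055,-.052,.068],[.611,.048,.067]): print(proj(c,[X]))
q=rgb[:,:,::-1].copy()
for x,y,r,z,col in((.6055,-.052,.027,.068,(0,255,0)),(.6055,-.052,.031,.03,(0,0,255)),(.611,.048,.008,.067,(255,0,0))):
    cv2.polylines(q,[np.int32(proj(c,np.c_[x+r*np.cos(th),y+r*np.sin(th),0*th+z])*8)],True,col,1,cv2.LINE_AA,3)
cv2.imwrite("pics/w3.png",rgb[:,:,::-1]);cv2.imwrite("pics/w3o.png",cv2.resize(q,(800,600),interpolation=cv2.INTER_CUBIC))
E
```

```text
t: 10.7
tool_pos: [0.6044, -0.0503, 0.1965]
tool_rot: [-2.279, -2.159, 0.003]
contact_force: [-0.1, -0.5, 0.2]
opening: -0.0001
[ 0.60444837 -0.05025593  0.19645394] [-2.27897936 -2.15886872  0.00258567]
[[278.35935981 204.28647382]]
[[278.49947736  89.72792704]]
```

View pics/w3o.png

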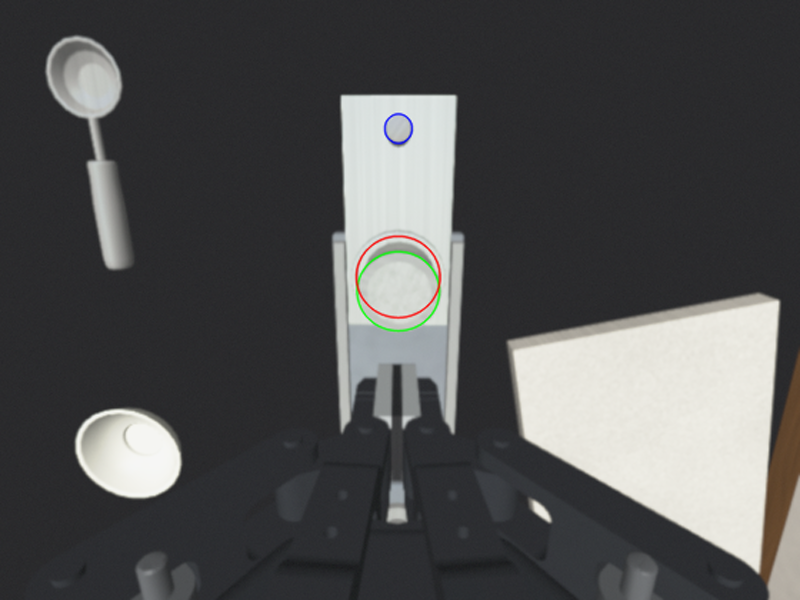

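The tin stands in the ring, with its lid at (398,290) of the enlarged view on the predicted green circle. The post is at (398,129). Next I go behind the post with the fingers shut.

```bash
python3 -m creep '[[0,0.048,0,0,0,0,0],[0,0.048,0,0,0,0,0],[0,0.0476,0,0,0,0,0],[0,0,0,0.02,0,0,0],[0,0,0,0.04,0,0,0],[0,0,0,0.04,0,0,0],[0,0,0,0.035,0,0,0],[0,0,0,0.018,0,0,0],[0,0,0,0,0,0,0],[0,0,0,0,0,0,0],[0,-0.008,0,0,0,0,0],[0,-0.008,0,0,0,0,0],[0,-0.004,0,0,0,0,0],[0,-0.004,0,0,0,0,0],[0,-0.004,0,0,0,0,0],[0,-0.008,0,0,0,0,0],[0,0,0,0,0,0,0],[0,0,0,0,0,0,0]]'
```

```text
t: 12.55
tool_pos: [0.6108, 0.0566, 0.045]
tool_rot: [-2.281, -2.16, 0.001]
contact_force: [-0.1, 0.3, -1.5]
opening: 0.0002
```

```bash
python3 -m creep '[[0,-0.004,0,0,0,0,0],[0,-0.005,0,0,0,0,0],[0,-0.006,0,0,0,0,0],[0,-0.008,0,0,0,0,0],[0,-0.008,0,0,0,0,0],[0,-0.008,0,0,0,0,0],[0,-0.008,0,0,0,0,0],[0,-0.006,0,0,0,0,0],[0,-0.004,0,0,0,0,0],[0,0,0,0,0,0,0]]'
python3 - <<'E'
from h import *
im=get_image("top");a=cv2.resize(im[160:240,210:390],None,fx=4,fy=4,interpolation=cv2.INTER_CUBIC);save("t2.png",a)
b=get_image("wrist");save("w4.png",cv2.resize(np.vstack([a,cv2.resize(b[:280],(720,360))]),(700,650))[:600])
E
```

```text
t: 13.55
tool_pos: [0.6082, -0.001, 0.0455]
tool_rot: [2.28, 2.159, -0.0]
contact_force: [0.0, 0.9, 0.7]
opening: 0.0
```

View pics/w4.png

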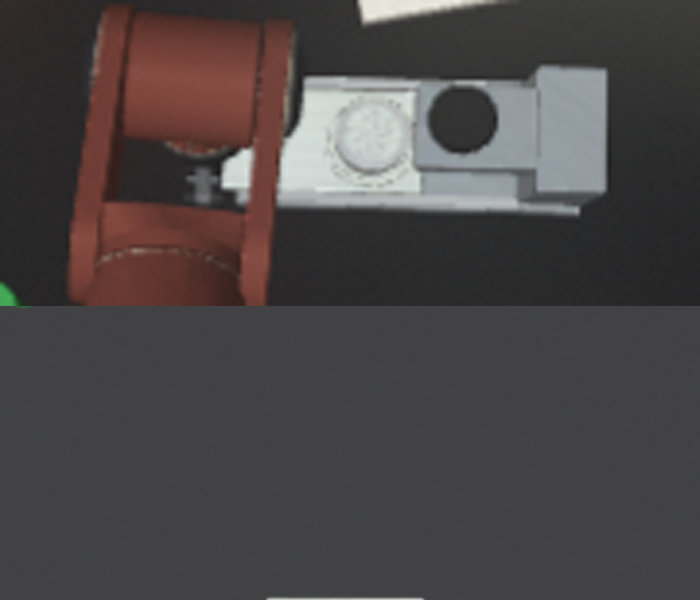

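The shuttle has moved about 68 mm and the tin is still centred in the ring. I keep pushing, slower near the stop.

```bash
python3 -m creep '[[0,-0.004,0,0,0,0,0],[0,-0.006,0,0,0,0,0],[0,-0.008,0,0,0,0,0],[0,-0.008,0,0,0,0,0],[0,-0.007,0,0,0,0,0],[0,-0.006,0,0,0,0,0],[0,-0.004,0,0,0,0,0],[0,-0.003,0,0,0,0,0],[0,0,0,0,0,0,0],[0,0,0,0,0,0,0]]'
```

```text
t: 14.65
tool_pos: [0.6049, -0.0461, 0.0448]
tool_rot: [-2.28, -2.16, 0.002]
contact_force: [-0.1, 0.4, -0.0]
opening: 0.0
```

```bash
python3 -m creep '[[0,-0.002,0,0,0,0,0],[0,-0.002,0,0,0,0,0],[0,-0.002,0,0,0,0,0],[0,0,0,0,0,0,0],[0,0,0,0,0,0,0]]'
```

```text
t: 15.15
tool_pos: [0.6049, -0.0519, 0.0451]
tool_rot: [-2.28, -2.16, 0.001]
contact_force: [-0.6, 1.6, -0.3]
opening: -0.0002
```

```bash
python3 -m creep '[[0,-0.002,0,0,0,0,0],[0,-0.002,0,0,0,0,0],[0,0,0,0,0,0,0],[0,0,0,0,0,0,0],[0,0,0,0,0,0,0]]'
```

```text
t: 15.65
tool_pos: [0.6052, -0.0561, 0.0456]
tool_rot: [2.28, 2.16, 0.0]
contact_force: [0.3, 0.9, -0.2]
opening: 0.0003
```

```bash
python3 -m creep '[[0,-0.002,0,0,0,0,0],[0,-0.002,0,0,0,0,0],[0,0,0,0,0,0,0],[0,0,0,0,0,0,0],[0,0,0,0,0,0,0]]'
```

```text
t: 16.15
tool_pos: [0.6051, -0.0572, 0.0456]
tool_rot: [-2.279, -2.158, -0.006]
contact_force: [0.1, 9.6, 0.7]
opening: -0.0001
```

The force rose to 9.6 N with the TCP at y = -0.0572 and no further motion, so the shuttle is at its stop. That puts the post at -0.076 and the knob at -0.176, matching the top picture. I back off, rise and go above the knob.

```bash
python3 -m creep '[[0,-0.001,0,0,0,0,0],[0,0,0,0,0,0,0],[0,0.01,0,0,0,0,0],[0,0.02,0,0,0,0,0],[0,0.005,0,-0.03,0,0,0],[0,0,0,-0.045,0,0,0],[0,0,0,-0.045,0,0,0],[0,0,0,-0.045,0,0,0],[0,0,0,-0.035,0,0,0],[0,0,0,0,0,0,0],[0,0,0,0,0,0,0]]'
python3 - <<'E'
from h import *
o=ctrl.get_obs();c=calibration("wrist");w=get_image("wrist");t=get_image("top");s=get_image("scene");print(o["tool_pos"])
a=cv2.resize(t[160:240,230:380],(750,400),interpolation=cv2.INTER_CUBIC);b=cv2.resize(s[150:310,180:330],(400,427))
save("t3.png",np.hstack([cv2.resize(a,(450,240)),cv2.resize(w[:,100:460],(280,240),interpolation=3)])); save("s3.png",cv2.resize(s[150:290,180:330],(750,600)[:2],interpolation=2))
E
```

```text
t: 17.25
tool_pos: [0.6072, -0.0263, 0.2469]
tool_rot: [2.279, 2.158, 0.002]
contact_force: [-1.0, -0.2, -0.4]
opening: 0.0004
[ 0.60723312 -0.02626861  0.24686518]
```

View pics/s3.png

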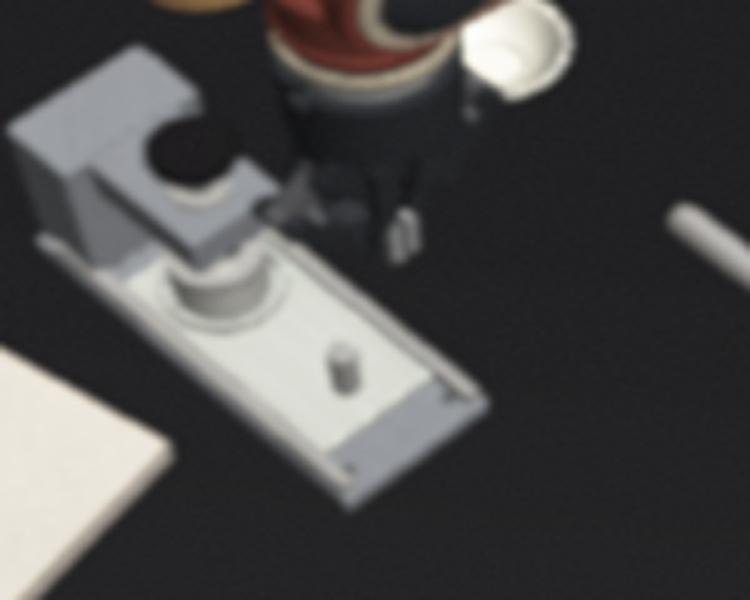

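The shuttle is home, with the tin standing in its ring under the head at (220,285). Next I move over the knob.

```bash
python3 -m creep '[[0,-0.04,0,0,0,0,0],[0,-0.04,0,0,0,0,0],[0,-0.04,0,0,0,0,0],[0,-0.03,0,0,0,0,0],[0,0,0,0.025,0,0,0],[0,0,0,0.025,0,0,0],[0,0,0,0.008,0,0,0],[0,0,0,0,0,0,0],[0,0,0,0,0,0,0],[0,0,0,0,0,0,0],[0,0,0,0,0,0,0]]'
python3 - <<'E'
from h import *
o=ctrl.get_obs();c=calibration("wrist");w=get_image("wrist");print(o["tool_pos"],proj(c,[[.5985,-.176,.181]]))
s=get_image("scene");save("w5.png",np.vstack([cv2.resize(w[100:,130:430],(480,512))[:300],cv2.resize(s[150:250,180:340],(480,300),interpolation=2)]))
E
```

```text
t: 18.5
tool_pos: [0.5992, -0.1757, 0.1889]
tool_rot: [2.279, 2.159, 0.002]
contact_force: [-1.4, 0.4, 0.4]
opening: 0.0
[ 0.59923201 -0.17568627  0.18890133] [[275.13072039 262.49012534]]
```

View pics/w5.png

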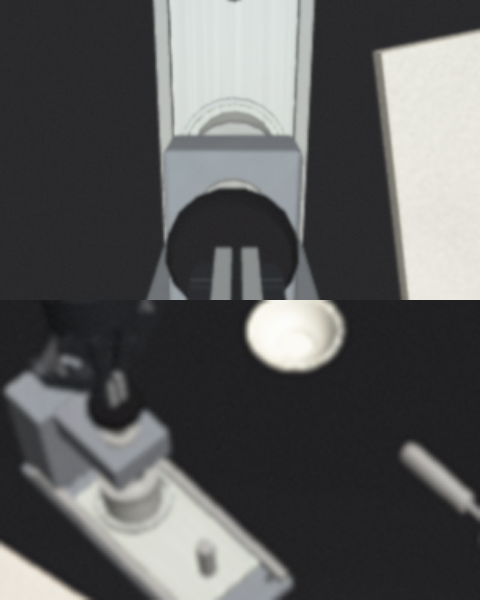

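The shut fingers are centred over the knob. I press in stages and watch force against travel.

```bash
python3 -m creep '[[0,0,0,0.004,0,0,0],[0,0,0,0.002,0,0,0],[0,0,0,0.002,0,0,0],[0,0,0,0.002,0,0,0],[0,0,0,0,0,0,0],[0,0,0,0,0,0,0],[0,0,0,0,0,0,0],[0,0,0,0,0,0,0],[0,0,0,0,0,0,0]]'
```

```text
t: 19.5
tool_pos: [0.5984, -0.1756, 0.1774]
tool_rot: [-2.281, -2.16, 0.0]
contact_force: [-1.4, 0.7, 2.9]
opening: 0.0
```

```bash
python3 -m creep '[[0,0,0,0.003,0,0,0],[0,0,0,0.003,0,0,0],[0,0,0,0.003,0,0,0],[0,0,0,0,0,0,0],[0,0,0,0,0,0,0],[0,0,0,0,0,0,0],[0,0,0,0,0,0,0],[0,0,0,0,0,0,0]]'
```

```text
t: 20.3
tool_pos: [0.5987, -0.1757, 0.169]
tool_rot: [2.28, 2.16, 0.0]
contact_force: [-1.6, 0.1, 7.2]
opening: -0.0002
```

```bash
python3 -m creep '[[0,0,0,0.003,0,0,0],[0,0,0,0.003,0,0,0],[0,0,0,0,0,0,0],[0,0,0,0,0,0,0],[0,0,0,0,0,0,0],[0,0,0,0,0,0,0],[0,0,0,0,0,0,0],[0,0,0,0,0,0,0],[0,0,0,0,0,0,0],[0,0,0,0,0,0,0]]'
```

```text
t: 21.3
tool_pos: [0.5988, -0.1758, 0.1641]
tool_rot: [2.28, 2.16, 0.0]
contact_force: [-3.8, 1.6, 9.0]
opening: 0.0002
```

```bash
python3 -m creep '[[0,0,0,0.001,0,0,0],[0,0,0,0,0,0,0],[0,0,0,0,0,0,0],[0,0,0,0,0,0,0],[0,0,0,0,0,0,0],[0,0,0,0,0,0,0]]'
python3 - <<'E'
from h import *
F=[]
for i in range(6):
    s=get_image("scene");o=ctrl.get_obs();F.append([*o["tool_pos"],*o["contact_force"]])
print(np.round(F,4));save("s6.png",cv2.resize(s[150:250,180:330],(750,500),interpolation=2))
E
```

```text
t: 21.9
tool_pos: [0.5988, -0.1757, 0.1633]
tool_rot: [2.28, 2.16, 0.0]
contact_force: [-4.3, 2.9, 11.1]
opening: -0.0003
[[ 0.5988 -0.1758  0.1633 -4.342   3.1359 11.0811]
 [ 0.5988 -0.1758  0.1633 -4.3706  2.5462 10.1909]
 [ 0.5988 -0.1758  0.1633 -4.3966  1.6243 11.1533]
 [ 0.5988 -0.1757  0.1633 -4.4062  1.1912 10.8588]
 [ 0.5988 -0.1757  0.1633 -4.4543  2.4834 10.9398]
 [ 0.5988 -0.1758  0.1633 -5.4979  1.85   10.7592]]
```

View pics/s6.png

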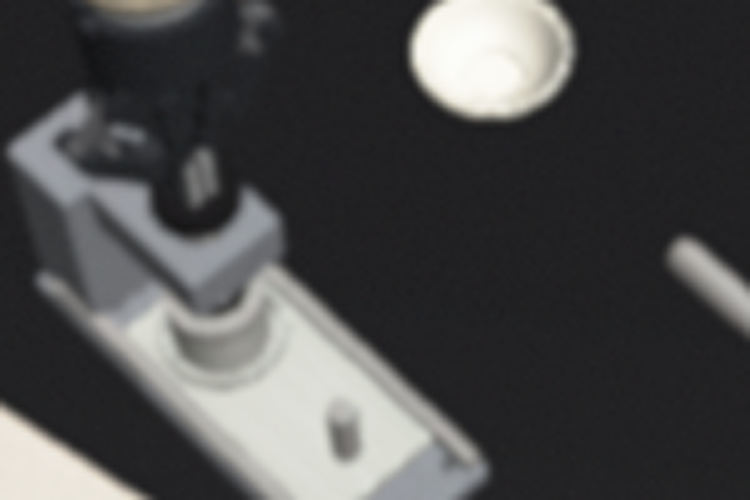

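TCP travel is 17.7 mm with a steady push of about 11 N, which matches the stated figure for 18 mm. The foot is on the tin and the shuttle is home. Handing in.

```bash
python3 -c "
from station import finish_job
print(finish_job())"
```

```text
the job is handed in; nothing more can be done
None
```

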